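# Open the stuck key canister

## Task

Open the key canister on the guard's desk: its cap is stuck, so break it loose with a short hard counter-clockwise twist, then turn it on easily, feeling with light upward pulls for the one place where it comes free, lift it off and set it down upright (skirt down, as it sat on the canister) in the shallow black tray, lowering it in and not dropping it. The canister only stands on the desk: do not drag it, turn it or lift it, do not crush the cap, and leave the mug, the radio and the stamp where they are.

Things in the scene. Friction and masses are not known exactly. Their poses are not given: they have to be found in the camera images.
- cap: Bell-shaped ribbed bare aluminium cap on the canister, 54 mm across (ribs 1 mm proud), 42 mm high, 90 g. Origin: centre of its lower (skirt) edge, z up. Straight side, to be gripped 8 to 40 mm above that edge; nothing reaches below the edge. It is crushed by more than 45 N per finger; about 28 N per finger holds it through the twist.
- cap_top (a point): Centre of the cap's flat top, 42 mm above its origin. It opens counter-clockwise seen from above (blocked the other way). The seal sticks: about 0.55 N m breaks it loose; after some 0.4 rad it turns easily (under 0.1 N m). It cannot be turned beyond about 2.2 rad.
- rim (a point): Centre of the canister's rim, 85 mm above its underside, hidden under the cap. In the neck a slotted collar holds a cross bar of the cap, with 2 mm of play up and down. The slot lies at 0.85 to 1.95 rad of turn from the start, unseen, different each time; within 0.1 rad of it the cap lifts straight off freely (clear after 30 mm), anywhere else, also beyond it, a pull meets firm hold.
- canister: Loose bare aluminium canister, weighted, 3.2 kg: round steel foot 120 mm across, 16 mm high; can 76 mm across to 46 mm, shoulder to 53 mm, neck 45 mm across to 85 mm. Origin: centre of its underside, z up. The seated cap's origin is 59 mm above it, x axes in line. It slips on the desk under about 0.7 to 1.1 N m of twist or 15 N of side push; a pull of 30 N lifts it.
- eye (a point): Sealing eye, a small steel tab 18 by 12 mm at the edge of the canister's foot, 70 mm from the canister's axis along the canister's x axis, 12 mm above the desk.
- tray: Shallow square black plastic tray fixed to the desk, 160 by 160 mm outside, walls 4 mm thick and 20 mm high, open on top. Origin: centre of its underside; its floor is 4 mm above this.
- mug: White mug, 76 mm across, 85 mm high, with a handle. Origin: centre of its underside. Bystander.
- radio: Black hand-held radio lying on its back, 115 by 56 by 32 mm with a stub aerial 75 mm long along its x axis. Origin: centre of its case's underside. Bystander.
- stamp: Self-inking office stamp, 30 by 56 mm, 59 mm high. Origin: centre of its underside. Bystander.

How it is judged:
By the outcome, as a careful person would: the job done as asked, in the order asked, and still so for the second after the job is handed in, with the robot touching nothing.
It also fails if it takes over 72 s, if anything falls off the work surface, if the arm or the gripper's body presses on something with over 40 N, if the wrist force passes 120 N, or if a joint passes its speed limit or range.

## Robot

A 7-joint arm with a two-finger parallel gripper is mounted at the origin on the work surface. World frame = base frame: x ahead of the robot, y to its left, z up, the work surface at z = 0. Lengths are in m, angles in rad, forces in N, time in s.
With the tool pointing down it reaches from about 0.35 to 0.9 m from the base axis. Payload 8.1 kg.
Tool frame: the origin (TCP) lies on the centre line of the jaws, within the pads' length; the fingertips stand 14 mm ahead of it and the grasp point (between the pads) lies 5 mm behind it; z points along the fingers, y is the direction in which the jaws open and shut (so a half turn about z gives the same grasp; the last joint's range is limited). The gripper opens to 92 mm and grips with 3 to 60 N. Pads are 19 mm wide; open, the fingers measure 130 mm over their backs; the gripper's body (75 mm by 190 mm) begins 47 mm behind the grasp point.
Start: joints at [-1.349, 0.434, 0.025, 1.573, -0.012, 1.134, -0.075], TCP at [0.199, 0.592, 0.241] pointing down, gripper open.
Joint ranges: [-2.62, 2.62], [-0.44, 2.09], [-1.27, 1.32], [0.08, 2.57], [-1.32, 4.46], [0.12, 2], [-2.74, 2.74]. Speed limits (rad/s): [2.22, 2.22, 3.01, 3.01, 3.14, 3.14, 3.14].

## Interface

Orientations are given as a rotation vector (axis times angle).
In Python, from cell import arm, optics gives the robot as it stands.
- The arm moves only by the shell command python3 -m creep 'ROWS' [FORCE]. ROWS is JSON, a list of rows, each an object with "translation": the shift along the tool's x, y, z in m, a list of three; "rot": the turn, a rotation vector about the tool's x, y, z in degrees, a list of three; "jaw": the finger opening in m, from 0 to 0.0918. In form: [{"translation": [x, y, z], "rot": [wx, wy, wz], "jaw": jaw}, ...]. A call has 1 to 12 rows; each row shifts and turns the commanded pose from where the row before left it, along the tool's axes as they then stand; what a row does not reach is not made up. A row lasts 1/12 s, in which the tool goes at most 41.7 mm and 7.16 degrees, less where a joint would pass 70% of its speed; a pose out of reach is approached as far as the arm can. A call is refused whole if a number of a shift passes 0.0417 or a number of a turn 7.16, either way. A call with a gripper value outside its range is refused whole. The fingers move at their own pace and stop on an object; FORCE is the grip in N (left out, the last holds). Time passes only in rows, so rows that do not move let the fingers close. It gives the time, the measured TCP pose, the force and the opening at its end, in the units of the state.
- arm.observe(): the state, without advancing time (a new reading comes with each control period).
- optics.get_image(name): name is "side" or "top"; returns the picture (420x560x3 uint8, red, green, blue); there is no depth.
- optics.camera_info(name): a dict with "fx", "fy", "cx", "cy" (pixels), "R" (3x3) and "t" (3): a world point X has camera coordinates R X + t. Camera axes: x right, y down, z forward; pixel columns grow to the right and rows downward; lengths in m; the calibration is good to about 2 mm. A picture is of the moment at which its call begins. camera_info takes no time and is no camera call.
- arm.sign_off(): hands the job in, once; it reports no verdict.
Trained networks look in the newest picture that a camera, given by its name, has taken for a name from the list of things; names that differ only in an ending like _2 or _b are one class to them, and where a whole thing is asked for, a point or a joint stands for the part that bears it (a point fixed in the world has none). Each returns a list of dicts, best first, with "score" (0 to 1); they miss things now and then, are a little off and sometimes report something else, mostly with a low value. They report only what shows in the picture. A call takes as long as a camera call.
- optics.boxes_of(camera, thing): "location" ([column, row] in pixels, amid what is visible of it).
- optics.pinpoint(camera, thing): "location" ([column, row] in pixels: a listed point, or the origin of a listed thing).
The state is a dict: "clock": time; "joints": joint angles; "dq": joint speeds; "joint_efforts": joint torques, N m; "position": TCP position; "ee_rot": TCP orientation; "force": force on the tool from outside, world axes, zero at the start; "ft_torque": the same for the moment, N m; "width": opening from 0.0 (shut) to 1.0 (fully open).
Only numpy, scipy, OpenCV 4.12 (cv2) and the standard library are available. Lean on these libraries where they do the work, as an engineer would, in place of code of your own. Each camera call takes 0.05 s, during which the arm holds its last target.

## Working session

There is one attempt and no reset: what is moved stays moved. The work goes in short steps, Python scripts to look and compute and a shell command to move; the robot and the scene stay as the last step left them, time stands still between calls to the robot, and variables do not carry over. Pictures are saved under pics/ and viewed, and the job is handed in when it is done.

```bash
mkdir -p pics; ls; cat > h.py <<'E'
import numpy as np, cv2, json
from cell import arm, optics
from scipy.spatial.transform import Rotation as R
def snap(n,f):
    im=optics.get_image(n); cv2.imwrite('pics/'+f,im[:,:,::-1]); return im
def cams(): return {n:optics.camera_info(n) for n in('side','top')}
def ray(n,px):
    c=optics.camera_info(n); Rm=np.array(c['R']);t=np.array(c['t'])
    d=Rm.T@np.array([(px[0]-c['cx'])/c['fx'],(px[1]-c['cy'])/c['fy'],1]); return -Rm.T@t,d/np.linalg.norm(d)
def tri(a,b):
    A=np.zeros((3,3));v=np.zeros(3)
    for o,d in(a,b):
        P=np.eye(3)-np.outer(d,d);A+=P;v+=P@o
    x=np.linalg.solve(A,v); return x,[np.linalg.norm((np.eye(3)-np.outer(d,d))@(x-o)) for o,d in(a,b)]
def atz(n,px,z):
    o,d=ray(n,px); return o+d*(z-o[2])/d[2]
def proj(n,X):
    c=optics.camera_info(n); p=np.array(c['R'])@np.array(X)+np.array(c['t']); return np.array([c['fx']*p[0]/p[2]+c['cx'],c['fy']*p[1]/p[2]+c['cy']])
def st():
    s=arm.observe(); r=R.from_rotvec(s['ee_rot']); m=r.as_matrix()
    print('t',round(s['clock'],2),'p',np.round(s['position'],4),'x',np.round(m[:,0],3),'y',np.round(m[:,1],3),'z',np.round(m[:,2],3),'F',np.round(s['force'],1),'M',np.round(s['ft_torque'],2),'w',round(s['width'],3),'q',np.round(s['joints'],2)); return s
E
python3 - <<'E'
from h import *
st()
snap('side','s0.png');snap('top','t0.png')
for th in ['cap','cap_top','eye','tray','canister','mug','radio','stamp']:
  for n in('side','top'):
    r=optics.pinpoint(n,th); print(th,n,[(np.round(x['location'],1).tolist(),round(x['score'],2)) for x in r[:3]])
st()
E
```

```text
pics
t 0.0 p [0.1994 0.5918 0.2399] x [-0.948  0.319 -0.   ] y [ 0.319  0.948 -0.002] z [-0.    -0.002 -1.   ] F [0.4 0.1 0.1] M [-0.   -0.02 -0.02] w 1.004 q [-1.35  0.44  0.02  1.57 -0.01  1.13 -0.08]
cap side [([289.7, 275.9], 0.94)]
cap top [([350.5, 208.7], 0.69)]
cap_top side []
cap_top top [([354.2, 206.1], 0.9)]
eye side [([280.8, 326.2], 0.92)]
eye top [([385.1, 229.0], 0.61)]
tray side [([228.1, 179.0], 0.9), ([309.7, 162.7], 0.53), ([384.4, 302.3], 0.36)]
tray top [([154.2, 233.3], 0.96)]
canister side [([288.2, 295.9], 0.87)]
canister top []
mug side [([310.9, 162.1], 0.85)]
mug top []
radio side [([381.8, 304.5], 0.68), ([311.2, 162.3], 0.28)]
radio top [([382.8, 130.9], 0.56)]
stamp side [([330.2, 211.7], 0.7), ([288.8, 263.4], 0.37)]
stamp top [([249.8, 134.0], 0.64)]
t 0.9 p [0.1995 0.5924 0.2408] x [-0.948  0.319 -0.   ] y [0.319 0.948 0.   ] z [ 0.  0. -1.] F [-0.8 -0.1  0. ] M [ 0.03 -0.01 -0.01] w 1.0 q [-1.35  0.43  0.03  1.57 -0.01  1.13 -0.08]
```

View pics/s0.png

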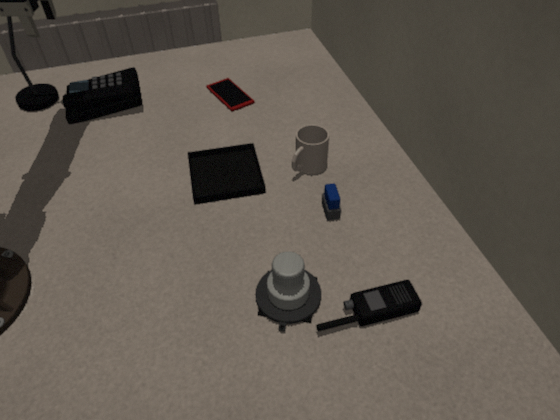

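View pics/t0.png

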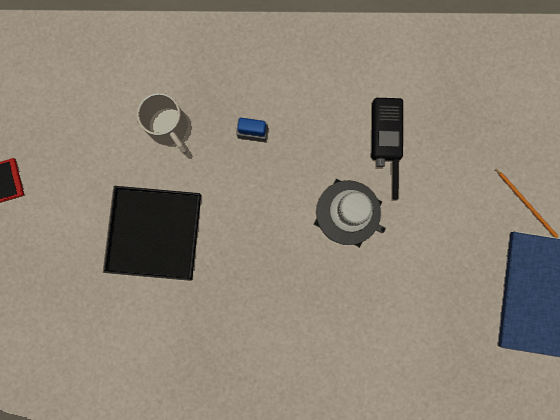

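```bash
python3 - <<'E'
from h import *
print(tri(ray('side',(289.7,275.9)),ray('top',(350.5,208.7))))
print('captop@.101',atz('top',(354.2,206.1),.101), 'cap@.059',atz('top',(350.5,208.7),.059),atz('side',(289.7,275.9),.059))
print('eye',tri(ray('side',(280.8,326.2)),ray('top',(385.1,229))),atz('top',(385.1,229),.012),atz('side',(280.8,326.2),.012))
print('tray',tri(ray('side',(228.1,179)),ray('top',(154.2,233.3))))
print('can',atz('side',(288.2,295.9),0))
print('radio',tri(ray('side',(381.8,304.5)),ray('top',(382.8,130.9))))
print('stamp',tri(ray('side',(330.2,211.7)),ray('top',(249.8,134))), 'mug',atz('side',(310.9,162),0))
for n in('side','top'): print(n,ray(n,(280,210)))
E
```

```text
(array([ 0.58148232, -0.16634709,  0.05875625]), [np.float64(0.0009594576884014466), np.float64(0.0009594576884014608)])
captop@.101 [ 0.58069821 -0.1659659   0.101     ] cap@.059 [ 0.58050221 -0.16616509  0.059     ] [ 0.58239883 -0.16656254  0.059     ]
eye (array([ 0.54656844, -0.23459399,  0.02027884]), [np.float64(0.0012219819353916682), np.float64(0.0012219819353915466)]) [ 0.5482927  -0.23657586  0.012     ] [ 0.54657102 -0.22998371  0.012     ]
tray (array([ 0.54051685,  0.193623  , -0.01622694]), [np.float64(0.002338750802423618), np.float64(0.002338750802423549)])
can [ 0.57902473 -0.16805941  0.        ]
radio (array([ 0.73388967, -0.23695199,  0.00342052]), [np.float64(0.0008423629379089791), np.float64(0.0008423629379092474)])
stamp (array([ 0.73039461,  0.01516031, -0.00839668]), [np.float64(0.0008182439971775679), np.float64(0.000818243997177649)]) mug [0.74225155 0.17472932 0.        ]
side (array([ 0.44168475, -0.61698052,  0.7192081 ]), array([ 0.18597463,  0.6653725 , -0.72297502]))
top (array([ 0.4904902 , -0.02931522,  0.9538511 ]), array([ 0.09639937, -0.0147556 , -0.99523336]))
```

The side view shows the capped canister at about (289,275), with the eye at (282,327), tray (226,172), radio (385,300), stamp (332,203) and mug (312,150). The top view shows the cap at (354,206) and tray (153,233), and it agrees. I'll start the move towards the cap.

```bash
python3 -m creep '[{"translation":[-0.025,-0.025,0],"rot":[0,0,0],"jaw":0.0918},{"translation":[-0.025,-0.025,0],"rot":[0,0,0],"jaw":0.0918},{"translation":[-0.025,-0.025,0],"rot":[0,0,0],"jaw":0.0918},{"translation":[-0.025,-0.025,0],"rot":[0,0,0],"jaw":0.0918},{"translation":[-0.025,-0.025,0],"rot":[0,0,0],"jaw":0.0918},{"translation":[-0.025,-0.025,0],"rot":[0,0,0],"jaw":0.0918},{"translation":[-0.025,-0.025,0],"rot":[0,0,0],"jaw":0.0918},{"translation":[-0.025,-0.025,0],"rot":[0,0,0],"jaw":0.0918},{"translation":[-0.025,-0.025,0],"rot":[0,0,0],"jaw":0.0918},{"translation":[-0.025,-0.025,0],"rot":[0,0,0],"jaw":0.0918},{"translation":[-0.025,-0.025,0],"rot":[0,0,0],"jaw":0.0918},{"translation":[-0.025,-0.025,0],"rot":[0,0,0],"jaw":0.0918}]'
python3 - <<'E'
from h import *
st()
a=cv2.imread('pics/s0.png');b=cv2.imread('pics/t0.png')
c=cv2.resize(a[235:345,240:330],None,fx=4.5,fy=4.5,interpolation=cv2.INTER_CUBIC);d=cv2.resize(b[170:255,305:400],None,fx=4.5,fy=4.5,interpolation=cv2.INTER_CUBIC)
h=max(c.shape[0],d.shape[0]);o=np.zeros((h,c.shape[1]+d.shape[1],3),np.uint8);o[:c.shape[0],:c.shape[1]]=c;o[:d.shape[0],c.shape[1]:]=d
o=cv2.resize(np.clip(o*1.3,0,255).astype(np.uint8),None,fx=.9,fy=.9)
print(o.shape);cv2.imwrite('pics/z0.png',o)
for p in [(115,186),(200,193),(192,279),(105,271)]: print(atz('top',p,.02))
E
```

```text
clock: 1.9
position: [0.3885, 0.2107, 0.2411]
ee_rot: [0.508, 3.1, 0.001]
force: [0.3, -0.5, -0.0]
width: 0.999
t 1.9 p [0.3885 0.2107 0.2411] x [-0.948  0.319 -0.   ] y [0.319 0.948 0.001] z [ 0.001  0.001 -1.   ] F [ 0.3 -0.5 -0. ] M [ 0.03 -0.06  0.  ] w 0.999 q [-0.81  0.13  0.21  2.01 -0.03  1.01  0.67]
(446, 750, 3)
[0.6227172  0.26060792 0.02      ]
[0.61105813 0.10394631 0.02      ]
[0.45471001 0.11456335 0.02      ]
[0.46765639 0.2719945  0.02      ]
```

View pics/z0.png

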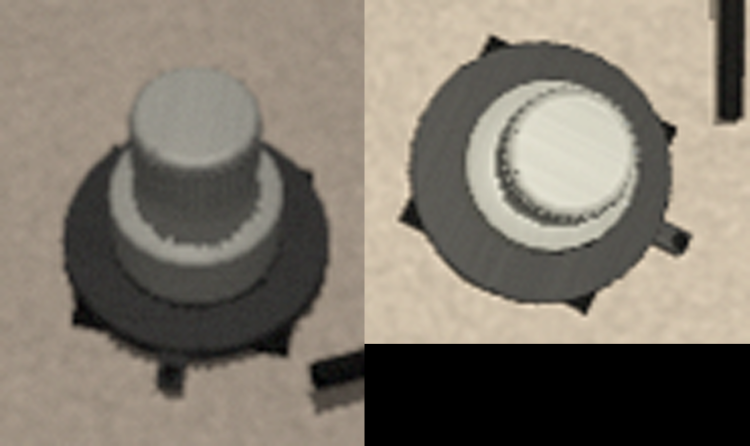

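```bash
python3 - <<'E'
from h import *
for n,p,z in [('foot',(348.6,212.3),.016),('can',(351.3,211),.046),('captop',(356.5,207),.101),('captop net',(354.2,206.1),.101)]:
    print(n,atz('top',p,z))
# side: foot ellipse center, cap top
k=4.05
for n,p,z in [('foot',(240+196/k,235+245/k),.012),('captop',(240+197/k,235+118/k),.1)]:
    print('side',n,p,atz('side',p,z))
# render predicted outlines
def circ(n,c,z,r): 
    return np.array([proj(n,[c[0]+r*np.cos(a),c[1]+r*np.sin(a),z]) for a in np.linspace(0,6.283,90)])
for cand,f in [((.580,-.166),'A')]:
  tiles=[]
  for n,im,(r0,r1,c0,c1) in [('side','s0',(235,345,240,330)),('top','t0',(170,255,305,400))]:
    a=cv2.imread(f'pics/{im}.png')[r0:r1,c0:c1]; a=cv2.resize(a,None,fx=4,fy=4,interpolation=cv2.INTER_CUBIC)
    for z,r in [(.016,.06),(.0,.06),(.046,.038),(.101,.024),(.094,.0275),(.059,.0275)]:
        q=((circ(n,cand,z,r)-[c0-.5,r0-.5])*4).astype(np.int32); cv2.polylines(a,[q],True,(0,0,255),1)
    tiles.append(a)
  h=max(t.shape[0] for t in tiles); o=np.hstack([cv2.copyMakeBorder(t,0,h-t.shape[0],0,0,0) for t in tiles]); cv2.imwrite(f'pics/fit{f}.png',o); print(o.shape)
E
```

```text
foot [ 0.57815574 -0.16919445  0.016     ]
can [ 0.57771281 -0.16953902  0.046     ]
captop [ 0.57921803 -0.16979549  0.101     ]
captop net [ 0.58069821 -0.1659659   0.101     ]
side foot (288.39506172839504, 295.4938271604938) [ 0.57732411 -0.17483202  0.012     ]
side captop (288.641975308642, 264.1358024691358) [ 0.57911899 -0.17119163  0.1       ]
(440, 740, 3)
```

View pics/fitA.png

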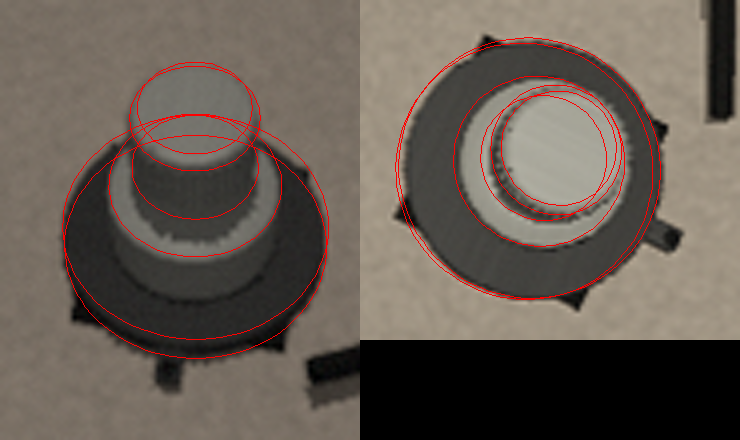

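```bash
cat > ov.py <<'E'
from h import *
def circ(n,c,z,r): 
    return np.array([proj(n,[c[0]+r*np.cos(a),c[1]+r*np.sin(a),z]) for a in np.linspace(0,6.283,90)])
def ov(cand,rings,f,ims=('s0','t0')):
  tiles=[]
  for n,im,(r0,r1,c0,c1) in [('side',ims[0],(235,345,240,330)),('top',ims[1],(170,255,305,400))]:
    a=cv2.imread(f'pics/{im}.png')[r0:r1,c0:c1]; a=np.clip(cv2.resize(a,None,fx=4,fy=4,interpolation=cv2.INTER_CUBIC)*1.4,0,255).astype(np.uint8)
    for z,r in rings:
        q=((circ(n,cand,z,r)-[c0-.5,r0-.5])*4).astype(np.int32); cv2.polylines(a,[q],True,(0,0,255),1)
    tiles.append(a)
  h=max(t.shape[0] for t in tiles); o=np.hstack([cv2.copyMakeBorder(t,0,h-t.shape[0],0,0,0) for t in tiles]); cv2.imwrite(f'pics/{f}.png',o)
E
python3 -c "
from ov import *
ov((.5785,-.1695),[(.016,.06),(.0,.06),(.046,.038),(.1,.025),(.095,.0275)],'fitB')"
```

```text
(no output)
```

View pics/fitB.png

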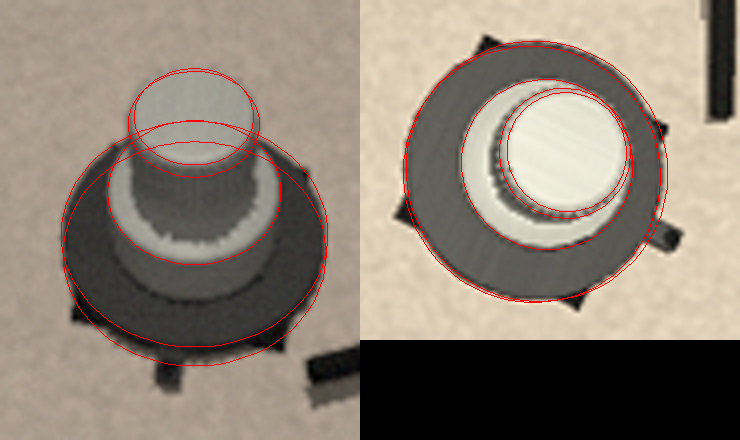

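```bash
python3 -m creep '[{"translation":[-0.025,-0.025,0],"rot":[0,0,0],"jaw":0.0918},{"translation":[-0.025,-0.025,0],"rot":[0,0,0],"jaw":0.0918},{"translation":[-0.025,-0.025,0],"rot":[0,0,0],"jaw":0.0918},{"translation":[-0.025,-0.025,0],"rot":[0,0,0],"jaw":0.0918},{"translation":[-0.025,-0.025,0],"rot":[0,0,0],"jaw":0.0918},{"translation":[-0.025,-0.025,0],"rot":[0,0,0],"jaw":0.0918},{"translation":[-0.025,-0.025,0],"rot":[0,0,0],"jaw":0.0918},{"translation":[-0.025,-0.025,0],"rot":[0,0,0],"jaw":0.0918},{"translation":[-0.025,-0.025,0],"rot":[0,0,0],"jaw":0.0918},{"translation":[-0.025,-0.025,0],"rot":[0,0,0],"jaw":0.0918},{"translation":[-0.025,-0.025,0],"rot":[0,0,0],"jaw":0.0918},{"translation":[0,0,0],"rot":[0,0,0],"jaw":0.0918}]'
python3 -m creep '[{"translation":[0,0,0],"rot":[0,0,7],"jaw":0.0918},{"translation":[0,0,0],"rot":[0,0,7],"jaw":0.0918},{"translation":[0,0,0],"rot":[0,0,7],"jaw":0.0918},{"translation":[0,0,0],"rot":[0,0,7],"jaw":0.0918},{"translation":[0,0,0],"rot":[0,0,7],"jaw":0.0918},{"translation":[0,0,0],"rot":[0,0,7],"jaw":0.0918},{"translation":[0,0,0],"rot":[0,0,7],"jaw":0.0918},{"translation":[0,0,0],"rot":[0,0,7],"jaw":0.0918},{"translation":[0,0,0],"rot":[0,0,7],"jaw":0.0918},{"translation":[0,0,0],"rot":[0,0,7],"jaw":0.0918},{"translation":[0,0,0],"rot":[0,0,7],"jaw":0.0918},{"translation":[0,0,0],"rot":[0,0,7],"jaw":0.0918}]'
python3 -c "
from h import *
st()"
```

```text
clock: 2.9
position: [0.5623, -0.1438, 0.2411]
ee_rot: [0.519, 3.096, -0.007]
force: [-0.5, 0.3, -0.3]
width: 1.001
clock: 3.9
position: [0.5609, -0.1359, 0.2408]
ee_rot: [2.458, 1.957, 0.001]
force: [0.7, -0.2, 0.6]
width: 0.997
t 3.9 p [ 0.5609 -0.1359  0.2408] x [0.224 0.975 0.   ] y [ 0.975 -0.224  0.   ] z [ 0.  0. -1.] F [ 0.7 -0.2  0.6] M [-0.12  0.02 -0.03] w 0.997 q [-0.43  0.43  0.82  1.74 -0.35  1.12  0.27]
```

```bash
python3 -m creep '[{"translation":[0,0,0],"rot":[0,0,7],"jaw":0.0918},{"translation":[0,0,0],"rot":[0,0,7],"jaw":0.0918},{"translation":[0,0,0],"rot":[0,0,7],"jaw":0.0918},{"translation":[0,0,0],"rot":[0,0,7],"jaw":0.0918},{"translation":[0,0,0],"rot":[0,0,7],"jaw":0.0918},{"translation":[0,0,0],"rot":[0,0,7],"jaw":0.0918},{"translation":[0,0,0],"rot":[0,0,7],"jaw":0.0918},{"translation":[0,0,0],"rot":[0,0,7],"jaw":0.0918},{"translation":[0,0,0],"rot":[0,0,7],"jaw":0.0918},{"translation":[0,0,0],"rot":[0,0,7],"jaw":0.0918},{"translation":[0,0,0],"rot":[0,0,0],"jaw":0.0918}]'
python3 -c "
from h import *
s=st()
m=R.from_rotvec(s['ee_rot']).as_matrix()
print(m.T@(np.array([.5785,-.168,.12])-np.array(s['position'])))"
```

```text
clock: 4.82
position: [0.561, -0.1357, 0.2405]
ee_rot: [3.135, 0.194, -0.001]
force: [-0.3, 0.3, -0.2]
width: 0.998
t 4.82 p [ 0.561  -0.1357  0.2405] x [ 0.992  0.123 -0.   ] y [ 0.123 -0.992  0.   ] z [-0. -0. -1.] F [-0.3  0.3 -0.2] M [-0.05  0.18  0.  ] w 0.998 q [-0.6   0.56  1.16  1.75 -0.55  1.2  -0.73]
[0.01345175 0.0341929  0.12047048]
```

```bash
python3 -m creep '[{"translation":[0.0034,0.0086,0.028],"rot":[0,0,0],"jaw":0.0918},{"translation":[0.0034,0.0086,0.028],"rot":[0,0,0],"jaw":0.0918},{"translation":[0.0034,0.0085,0.028],"rot":[0,0,0],"jaw":0.0918},{"translation":[0.0033,0.0085,0.028],"rot":[0,0,0],"jaw":0.0918},{"translation":[0,0,0],"rot":[0,0,0],"jaw":0.0918},{"translation":[0,0,0],"rot":[0,0,0],"jaw":0.0918}]'
python3 - <<'E'
from h import *
s=st()
snap('side','s1.png');snap('top','t1.png')
a=cv2.resize(cv2.imread('pics/s1.png')[180:360,190:390],None,fx=2,fy=2);b=cv2.resize(cv2.imread('pics/t1.png')[120:300,260:460],None,fx=2,fy=2)
cv2.imwrite('pics/z1.png',np.clip(np.hstack([a,b])*1.4,0,255).astype(np.uint8))
E
```

```text
clock: 5.32
position: [0.5779, -0.1684, 0.1281]
ee_rot: [-3.134, -0.205, 0.004]
force: [1.2, 0.1, 1.1]
width: 0.999
t 5.32 p [ 0.5779 -0.1684  0.1281] x [ 0.991  0.13  -0.002] y [ 0.13  -0.991 -0.001] z [-0.002  0.    -1.   ] F [1.2 0.1 1.1] M [-0.02  0.13 -0.01] w 0.999 q [-0.44  0.71  1.01  1.81 -0.69  1.03 -0.59]
```

View pics/z1.png

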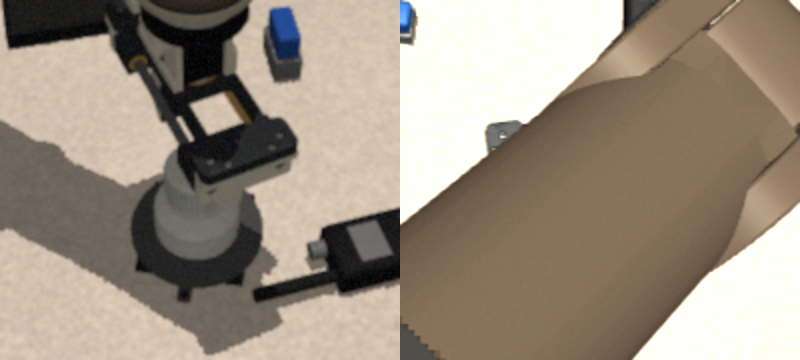

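The fingers straddle the cap: in the side crop they are around (225,150) and the cap around (195,180). The top view is blocked by the arm. Next I'll descend and close gently.

```bash
python3 -m creep '[{"translation":[0,0,0.016],"rot":[0,0,0],"jaw":0.0918},{"translation":[0,0,0.016],"rot":[0,0,0],"jaw":0.0918},{"translation":[0,0,0.016],"rot":[0,0,0],"jaw":0.0918},{"translation":[0,0,0],"rot":[0,0,0],"jaw":0.0918},{"translation":[0,0,0],"rot":[0,0,0],"jaw":0.075},{"translation":[0,0,0],"rot":[0,0,0],"jaw":0.065},{"translation":[0,0,0],"rot":[0,0,0],"jaw":0.065},{"translation":[0,0,0],"rot":[0,0,0],"jaw":0.065}]' 3
python3 -c "
from h import *
st()"
```

```text
clock: 6.08
position: [0.5793, -0.1684, 0.082]
ee_rot: [3.135, 0.203, 0.003]
force: [0.4, -0.1, 0.2]
width: 0.758
t 6.08 p [ 0.5793 -0.1684  0.082 ] x [0.992 0.129 0.002] y [ 0.129 -0.992  0.   ] z [ 0.002 -0.    -1.   ] F [ 0.4 -0.1  0.2] M [ 0.02  0.18 -0.02] w 0.758 q [-0.4   0.76  0.95  1.85 -0.76  0.95 -0.54]
```

```bash
python3 -m creep '[{"translation":[0,0,0.003],"rot":[0,0,0],"jaw":0.06},{"translation":[0,0,0],"rot":[0,0,0],"jaw":0.06},{"translation":[0,0,0],"rot":[0,0,0],"jaw":0.058},{"translation":[0,0,0],"rot":[0,0,0],"jaw":0.058}]' 3
python3 -c "
from h import *
st()
snap('side','s2.png')
cv2.imwrite('pics/z2.png',np.clip(cv2.resize(cv2.imread('pics/s2.png')[210:340,200:380],None,fx=4,fy=4)*1.5,0,255).astype(np.uint8))"
python3 -m creep '[{"translation":[0,0,0],"rot":[0,0,0],"jaw":0.057},{"translation":[0,0,0],"rot":[0,0,0],"jaw":0.057}]' 3
python3 -c "
from h import *
st()"
```

```text
clock: 6.42
position: [0.5786, -0.1683, 0.0777]
ee_rot: [-3.135, -0.202, 0.0]
force: [-0.2, -0.0, 0.2]
width: 0.632
t 6.42 p [ 0.5786 -0.1683  0.0777] x [ 0.992  0.128 -0.   ] y [ 0.128 -0.992 -0.   ] z [-0.  0. -1.] F [-0.2 -0.   0.2] M [-0.06  0.15  0.06] w 0.632 q [-0.4   0.76  0.95  1.85 -0.76  0.95 -0.54]
clock: 6.63
position: [0.5787, -0.1684, 0.0777]
ee_rot: [3.135, 0.202, 0.0]
force: [0.9, 0.7, -0.3]
width: 0.623
t 6.63 p [ 0.5787 -0.1684  0.0777] x [0.992 0.128 0.   ] y [ 0.128 -0.992  0.   ] z [ 0. -0. -1.] F [ 0.9  0.7 -0.3] M [-0.03  0.19 -0.03] w 0.623 q [-0.4   0.76  0.95  1.85 -0.76  0.94 -0.54]
```

View pics/z2.png

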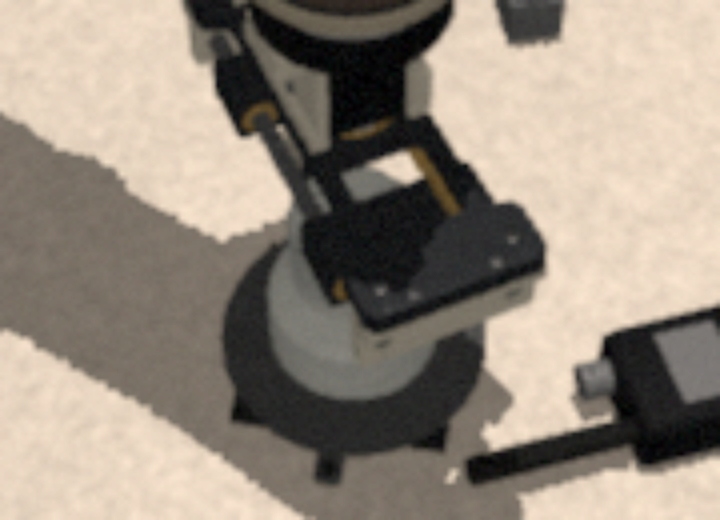

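```bash
python3 -c "
from h import *
s=arm.observe();m=R.from_rotvec(s['ee_rot']).as_matrix();p=np.array(s['position'])
def pt(v): return ((proj('side',p+m@np.array(v))-[200,210])*4).round().tolist()
print('body',[pt((x,y,-.052)) for x,y in[(.0375,.095),(-.0375,.095)]])
print('fing',[pt((x,.04,z)) for x in(-.0095,.0095) for z in (-.05,.014)],[pt((x,-.04,z)) for x in(-.0095,.0095) for z in (-.05,.014)])
print('tcp',pt((0,0,0)))
"
```

```text
body [[545.0, 313.0], [366.0, 384.0]]
fing [[372.0, 251.0], [371.0, 342.0], [415.0, 235.0], [412.0, 326.0]] [[291.0, 110.0], [295.0, 203.0], [332.0, 95.0], [334.0, 189.0]]
tcp [352.0, 243.0]
```

```bash
python3 -m creep '[{"translation":[0,0,0],"rot":[0,0,0],"jaw":0.052},{"translation":[0,0,0],"rot":[0,0,0],"jaw":0.052},{"translation":[0,0,0],"rot":[0,0,0],"jaw":0.05}]' 4
python3 -c "
from h import *
st()"
python3 -m creep '[{"translation":[0,0,0],"rot":[0,0,0],"jaw":0.05},{"translation":[0,0,0],"rot":[0,0,0],"jaw":0.05}]' 4
python3 -c "
from h import *
st()"
```

```text
clock: 6.88
position: [0.5786, -0.1683, 0.0777]
ee_rot: [-3.135, -0.202, 0.0]
force: [0.1, -0.5, 0.4]
width: 0.58
t 6.88 p [ 0.5786 -0.1683  0.0777] x [ 0.992  0.129 -0.   ] y [ 0.129 -0.992 -0.   ] z [-0.  0. -1.] F [ 0.1 -0.5  0.4] M [ 0.02  0.19 -0.  ] w 0.58 q [-0.4   0.76  0.95  1.85 -0.76  0.95 -0.54]
clock: 7.05
position: [0.5786, -0.1683, 0.0777]
ee_rot: [-3.135, -0.202, -0.0]
force: [-0.5, 0.0, 0.3]
width: 0.578
t 7.05 p [ 0.5786 -0.1683  0.0777] x [0.992 0.129 0.   ] y [ 0.129 -0.992 -0.   ] z [ 0.  0. -1.] F [-0.5  0.   0.3] M [-0.    0.16  0.02] w 0.578 q [-0.4   0.76  0.95  1.85 -0.76  0.94 -0.54]
```

```bash
python3 -m creep '[{"translation":[0,0,0],"rot":[0,0,0],"jaw":0.045},{"translation":[0,0,0],"rot":[0,0,0],"jaw":0.045},{"translation":[0,0,0],"rot":[0,0,0],"jaw":0.045}]' 28
python3 -c "
from h import *
st()"
python3 -m creep '[{"translation":[0,0,0],"rot":[0,0,0],"jaw":0.045}]' 29
python3 -c "
from h import *
st()"
```

```text
clock: 7.3
position: [0.5786, -0.1683, 0.0777]
ee_rot: [-3.135, -0.202, -0.0]
force: [-0.5, 0.2, 0.1]
width: 0.572
t 7.3 p [ 0.5786 -0.1683  0.0777] x [0.992 0.129 0.   ] y [ 0.129 -0.992 -0.   ] z [ 0.  0. -1.] F [-0.5  0.2  0.1] M [0.01 0.15 0.02] w 0.572 q [-0.4   0.76  0.95  1.85 -0.76  0.94 -0.54]
clock: 7.38
position: [0.5787, -0.1683, 0.0777]
ee_rot: [-3.135, -0.202, 0.0]
force: [-0.3, 1.4, 0.1]
width: 0.574
t 7.38 p [ 0.5787 -0.1683  0.0777] x [ 0.992  0.129 -0.   ] y [ 0.129 -0.992 -0.   ] z [-0.  0. -1.] F [-0.3  1.4  0.1] M [ 0.04  0.23 -0.01] w 0.574 q [-0.4   0.76  0.95  1.85 -0.76  0.94 -0.54]
```

```bash
python3 -m creep '[{"translation":[0,0,0],"rot":[0,0,-7],"jaw":0.045},{"translation":[0,0,0],"rot":[0,0,-7],"jaw":0.045}]' 29
python3 -c "
from h import *
st()"
python3 -m creep '[{"translation":[0,0,0],"rot":[0,0,-7],"jaw":0.045},{"translation":[0,0,0],"rot":[0,0,-5],"jaw":0.045}]' 29
python3 -c "
from h import *
st()
snap('side','s3.png')
cv2.imwrite('pics/z3.png',np.clip(cv2.resize(cv2.imread('pics/s3.png')[210:340,200:380],None,fx=4,fy=4)*1.5,0,255).astype(np.uint8))"
```

```text
clock: 7.55
position: [0.5775, -0.1683, 0.0777]
ee_rot: [-3.085, -0.588, 0.003]
force: [-1.1, 1.0, 3.0]
width: 0.573
t 7.55 p [ 0.5775 -0.1683  0.0777] x [ 0.93   0.368 -0.002] y [ 0.368 -0.93  -0.001] z [-0.002  0.001 -1.   ] F [-1.1  1.   3. ] M [ 0.17  0.36 -0.9 ] w 0.573 q [-0.37  0.73  0.89  1.85 -0.71  0.92 -0.34]
clock: 7.72
position: [0.5777, -0.1682, 0.0777]
ee_rot: [-3.005, -0.91, 0.002]
force: [-3.6, 1.3, 2.4]
width: 0.577
t 7.72 p [ 0.5777 -0.1682  0.0777] x [ 0.832  0.555 -0.001] y [ 0.555 -0.832 -0.002] z [-0.001  0.001 -1.   ] F [-3.6  1.3  2.4] M [ 0.35  0.92 -0.07] w 0.577 q [-0.34  0.71  0.83  1.85 -0.67  0.89 -0.17]
```

View pics/z3.png

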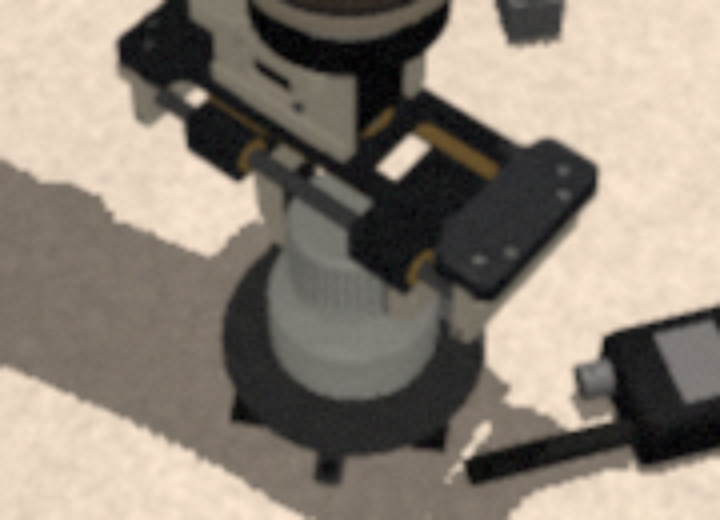

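```bash
python3 -m creep '[{"translation":[0,0,0],"rot":[0,0,-5],"jaw":0.045},{"translation":[0,0,0],"rot":[0,0,-5],"jaw":0.045},{"translation":[0,0,0],"rot":[0,0,-5],"jaw":0.045},{"translation":[0,0,0],"rot":[0,0,-4],"jaw":0.045},{"translation":[0,0,0],"rot":[0,0,0],"jaw":0.045}]' 25
python3 -c "
from h import *
s=st();print('turn',np.arctan2(*R.from_rotvec(s['ee_rot']).as_matrix()[[1,0],0])-.129)"
python3 -m creep '[{"translation":[0,0,-0.0015],"rot":[0,0,0],"jaw":0.045},{"translation":[0,0,-0.001],"rot":[0,0,0],"jaw":0.045}]' 25
python3 -c "
from h import *
st()"
```

```text
clock: 8.18
position: [0.5785, -0.1682, 0.0777]
ee_rot: [-2.818, -1.388, -0.0]
force: [-0.8, 1.6, 1.0]
width: 0.578
t 8.18 p [ 0.5785 -0.1682  0.0777] x [0.61  0.793 0.   ] y [ 0.793 -0.61  -0.   ] z [-0.     0.001 -1.   ] F [-0.8  1.6  1. ] M [ 0.1   0.25 -0.03] w 0.578 q [-0.29  0.68  0.74  1.84 -0.59  0.86  0.09]
turn 0.7862600524349735
clock: 8.35
position: [0.5785, -0.1681, 0.08]
ee_rot: [-2.821, -1.382, 0.001]
force: [3.3, -0.3, -15.3]
width: 0.577
t 8.35 p [ 0.5785 -0.1681  0.08  ] x [ 0.613  0.79  -0.   ] y [ 0.79  -0.613 -0.001] z [-0.001  0.    -1.   ] F [  3.3  -0.3 -15.3] M [-0.25 -0.5   0.04] w 0.577 q [-0.29  0.68  0.75  1.84 -0.59  0.86  0.08]
```

Breaking it loose worked: torque peaked at 0.9 N m, then dropped to about 0, and the eye hasn't moved. At 0.79 rad of turn the cap is held firm. I'll probe in steps.

```bash
python3 -m creep '[{"translation":[0,0,0.0025],"rot":[0,0,0],"jaw":0.045},{"translation":[0,0,0],"rot":[0,0,-6],"jaw":0.045},{"translation":[0,0,0],"rot":[0,0,0],"jaw":0.045},{"translation":[0,0,-0.0015],"rot":[0,0,0],"jaw":0.045},{"translation":[0,0,-0.001],"rot":[0,0,0],"jaw":0.045}]' 25
python3 -c "
from h import *
s=st();print('turn',np.arctan2(*R.from_rotvec(s['ee_rot']).as_matrix()[[1,0],0])-.129)"

```

```text
clock: 8.77
position: [0.5785, -0.1684, 0.08]
ee_rot: [2.745, 1.527, -0.001]
force: [4.3, -2.3, -17.0]
width: 0.573
t 8.77 p [ 0.5785 -0.1684  0.08  ] x [ 0.527  0.85  -0.   ] y [ 0.85  -0.527 -0.   ] z [-0. -0. -1.] F [  4.3  -2.3 -17. ] M [-0.53 -0.81  0.04] w 0.573 q [-0.28  0.67  0.72  1.84 -0.57  0.85  0.17]
turn 0.8864912047889937
```

```bash
python3 -m creep '[{"translation":[0,0,0.0025],"rot":[0,0,0],"jaw":0.045},{"translation":[0,0,0],"rot":[0,0,-6],"jaw":0.045},{"translation":[0,0,0],"rot":[0,0,0],"jaw":0.045},{"translation":[0,0,-0.0015],"rot":[0,0,0],"jaw":0.045},{"translation":[0,0,-0.001],"rot":[0,0,0],"jaw":0.045}]' 25
python3 -c "
from h import *
s=st();print('turn',np.arctan2(*R.from_rotvec(s['ee_rot']).as_matrix()[[1,0],0])-.129)"

```

```text
clock: 9.18
position: [0.5784, -0.1682, 0.08]
ee_rot: [-2.661, -1.669, 0.0]
force: [3.3, -1.9, -14.8]
width: 0.575
t 9.18 p [ 0.5784 -0.1682  0.08  ] x [0.435 0.9   0.   ] y [ 0.9   -0.435 -0.   ] z [-0.  0. -1.] F [  3.3  -1.9 -14.8] M [-0.49 -0.67  0.02] w 0.575 q [-0.26  0.66  0.69  1.84 -0.54  0.85  0.25]
turn 0.9912465784760927
```

```bash
python3 -m creep '[{"translation":[0,0,0.0025],"rot":[0,0,0],"jaw":0.045},{"translation":[0,0,0],"rot":[0,0,-6],"jaw":0.045},{"translation":[0,0,0],"rot":[0,0,0],"jaw":0.045},{"translation":[0,0,-0.0015],"rot":[0,0,0],"jaw":0.045},{"translation":[0,0,-0.001],"rot":[0,0,0],"jaw":0.045}]' 25
python3 -c "
from h import *
s=st();print('turn',np.arctan2(*R.from_rotvec(s['ee_rot']).as_matrix()[[1,0],0])-.129)"

```

```text
clock: 9.6
position: [0.5784, -0.1682, 0.08]
ee_rot: [-2.57, -1.806, 0.0]
force: [4.2, -0.8, -12.8]
width: 0.575
t 9.6 p [ 0.5784 -0.1682  0.08  ] x [0.339 0.941 0.   ] y [ 0.941 -0.339 -0.   ] z [-0.  0. -1.] F [  4.2  -0.8 -12.8] M [-0.36 -0.49  0.04] w 0.575 q [-0.24  0.65  0.66  1.83 -0.52  0.84  0.33]
turn 1.095986231522787
```

```bash
python3 -m creep '[{"translation":[0,0,0.0025],"rot":[0,0,0],"jaw":0.045},{"translation":[0,0,0],"rot":[0,0,-6],"jaw":0.045},{"translation":[0,0,0],"rot":[0,0,0],"jaw":0.045},{"translation":[0,0,-0.0015],"rot":[0,0,0],"jaw":0.045},{"translation":[0,0,-0.001],"rot":[0,0,0],"jaw":0.045}]' 25
python3 -c "
from h import *
s=st();print('turn',np.arctan2(*R.from_rotvec(s['ee_rot']).as_matrix()[[1,0],0])-.129)"

```

```text
clock: 10.02
position: [0.5785, -0.1682, 0.0801]
ee_rot: [-2.472, -1.938, 0.0]
force: [0.8, -0.7, -9.0]
width: 0.576
t 10.02 p [ 0.5785 -0.1682  0.0801] x [0.239 0.971 0.   ] y [ 0.971 -0.239 -0.   ] z [-0.  0. -1.] F [ 0.8 -0.7 -9. ] M [-0.19 -0.18  0.01] w 0.576 q [-0.23  0.64  0.63  1.83 -0.5   0.83  0.41]
turn 1.2007105794794777
```

```bash
python3 -m creep '[{"translation":[0,0,0.0025],"rot":[0,0,0],"jaw":0.045},{"translation":[0,0,0],"rot":[0,0,-6],"jaw":0.045},{"translation":[0,0,0],"rot":[0,0,0],"jaw":0.045}]' 28
python3 -c "
from h import *
s=st();print('turn',np.arctan2(*R.from_rotvec(s['ee_rot']).as_matrix()[[1,0],0])-.129)"
python3 -m creep '[{"translation":[0,0,-0.0015],"rot":[0,0,0],"jaw":0.045},{"translation":[0,0,-0.0013],"rot":[0,0,0],"jaw":0.045}]' 28
python3 -c "
from h import *
st()
snap('side','s4.png')
cv2.imwrite('pics/z4.png',np.clip(cv2.resize(cv2.imread('pics/s4.png')[210:340,200:380],None,fx=4,fy=4)*1.5,0,255).astype(np.uint8))"
```

```text
clock: 10.27
position: [0.5787, -0.1684, 0.0778]
ee_rot: [2.361, 2.073, 0.0]
force: [-0.5, -0.1, -1.8]
width: 0.581
t 10.27 p [ 0.5787 -0.1684  0.0778] x [ 0.129  0.992 -0.   ] y [ 0.992 -0.129  0.   ] z [ 0. -0. -1.] F [-0.5 -0.1 -1.8] M [-0.09  0.04 -0.05] w 0.581 q [-0.2   0.64  0.6   1.83 -0.47  0.82  0.5 ]
turn 1.3120560006865458
clock: 10.43
position: [0.5785, -0.1682, 0.0804]
ee_rot: [-2.367, -2.065, 0.0]
force: [-0.4, 0.8, -1.2]
width: 0.577
t 10.43 p [ 0.5785 -0.1682  0.0804] x [0.136 0.991 0.   ] y [ 0.991 -0.136 -0.   ] z [-0.  0. -1.] F [-0.4  0.8 -1.2] M [ 0.05 -0.04  0.  ] w 0.577 q [-0.21  0.63  0.6   1.83 -0.47  0.82  0.5 ]
```

View pics/z4.png

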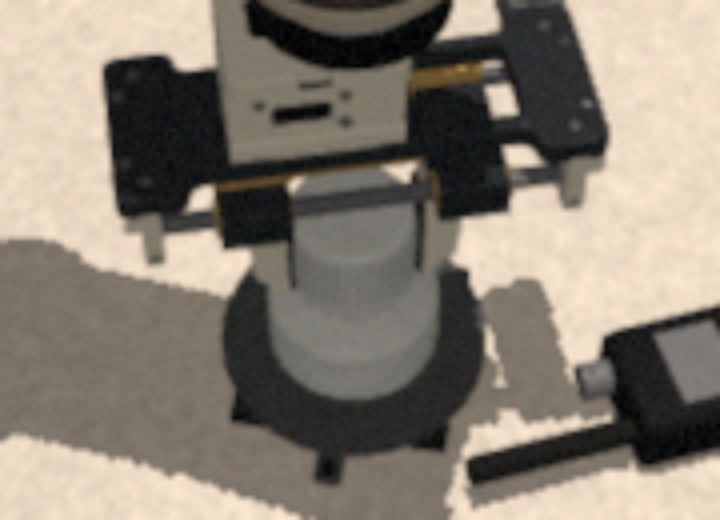

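The canister and eye (328,470) haven't moved. At 1.31 rad the pull drops to 1.2 N, which is just the cap's weight, so I'll lift a little more.

```bash
python3 -m creep '[{"translation":[0,0,-0.001],"rot":[0,0,0],"jaw":0.045},{"translation":[0,0,-0.0005],"rot":[0,0,0],"jaw":0.045}]' 28
python3 -c "
from h import *
st()"
```

```text
clock: 10.65
position: [0.5788, -0.1681, 0.0821]
ee_rot: [-2.365, -2.068, -0.0]
force: [0.7, -0.2, -2.5]
width: 0.576
t 10.65 p [ 0.5788 -0.1681  0.0821] x [0.133 0.991 0.   ] y [ 0.991 -0.133  0.   ] z [ 0.  0. -1.] F [ 0.7 -0.2 -2.5] M [ 0.06 -0.    0.02] w 0.576 q [-0.21  0.63  0.6   1.83 -0.47  0.83  0.5 ]
```

```bash
python3 -m creep '[{"translation":[0,0,-0.002],"rot":[0,0,0],"jaw":0.045},{"translation":[0,0,-0.003],"rot":[0,0,0],"jaw":0.045},{"translation":[0,0,-0.003],"rot":[0,0,0],"jaw":0.045}]' 28
python3 -c "
from h import *
st()"
python3 -m creep '[{"translation":[0,0,-0.004],"rot":[0,0,0],"jaw":0.045},{"translation":[0,0,-0.004],"rot":[0,0,0],"jaw":0.045},{"translation":[0,0,-0.004],"rot":[0,0,0],"jaw":0.045},{"translation":[0,0,-0.004],"rot":[0,0,0],"jaw":0.045},{"translation":[0,0,-0.004],"rot":[0,0,0],"jaw":0.045},{"translation":[0,0,-0.004],"rot":[0,0,0],"jaw":0.045}]' 28
python3 -c "
from h import *
st()
snap('side','s5.png')
cv2.imwrite('pics/z5.png',np.clip(cv2.resize(cv2.imread('pics/s5.png')[180:340,200:380],None,fx=3.5,fy=3.5)*1.5,0,255).astype(np.uint8))"
```

```text
clock: 10.9
position: [0.5787, -0.1683, 0.0903]
ee_rot: [-2.364, -2.069, 0.0]
force: [0.1, -0.1, 0.0]
width: 0.577
t 10.9 p [ 0.5787 -0.1683  0.0903] x [0.133 0.991 0.   ] y [ 0.991 -0.133 -0.   ] z [-0.  0. -1.] F [ 0.1 -0.1  0. ] M [-0.17  0.01 -0.02] w 0.577 q [-0.21  0.62  0.61  1.82 -0.46  0.84  0.49]
clock: 11.4
position: [0.5787, -0.1684, 0.1145]
ee_rot: [2.364, 2.069, 0.0]
force: [1.2, -0.5, -0.9]
width: 0.575
t 11.4 p [ 0.5787 -0.1684  0.1145] x [0.133 0.991 0.   ] y [ 0.991 -0.133  0.   ] z [ 0.  0. -1.] F [ 1.2 -0.5 -0.9] M [-0.02  0.07  0.  ] w 0.575 q [-0.23  0.59  0.63  1.81 -0.44  0.89  0.47]
```

View pics/z5.png

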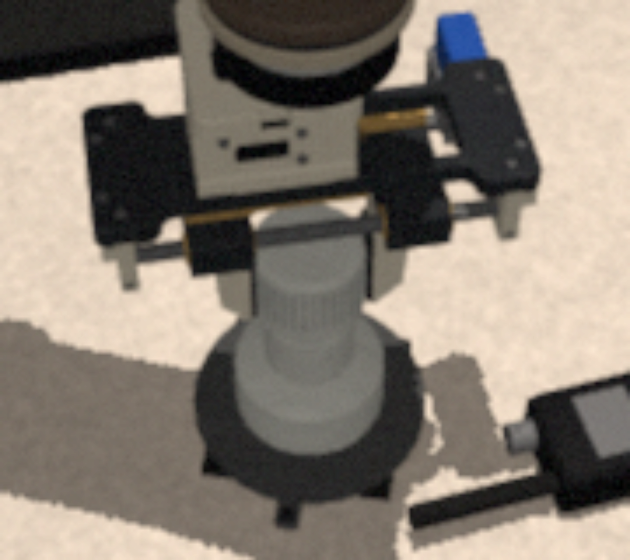

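The skirt is well clear of where it sat and the neck shows below it at (310,340). I'll lift higher, then carry it across.

```bash
python3 -m creep '[{"translation":[0,0,-0.01],"rot":[0,0,0],"jaw":0.045},{"translation":[0,0,-0.015],"rot":[0,0,0],"jaw":0.045},{"translation":[0,0,-0.015],"rot":[0,0,0],"jaw":0.045},{"translation":[0,0,-0.015],"rot":[0,0,0],"jaw":0.045},{"translation":[0,0,0],"rot":[0,0,0],"jaw":0.045}]' 28
python3 -m creep '[{"translation":[0.029,-0.007,0],"rot":[0,0,0],"jaw":0.045},{"translation":[0.029,-0.007,0],"rot":[0,0,0],"jaw":0.045},{"translation":[0.029,-0.007,0],"rot":[0,0,0],"jaw":0.045},{"translation":[0.029,-0.007,0],"rot":[0,0,0],"jaw":0.045},{"translation":[0.029,-0.007,0],"rot":[0,0,0],"jaw":0.045},{"translation":[0.029,-0.007,0],"rot":[0,0,0],"jaw":0.045},{"translation":[0.029,-0.007,0],"rot":[0,0,0],"jaw":0.045},{"translation":[0.029,-0.007,0],"rot":[0,0,0],"jaw":0.045},{"translation":[0.029,-0.007,0],"rot":[0,0,0],"jaw":0.045},{"translation":[0.029,-0.007,0],"rot":[0,0,0],"jaw":0.045},{"translation":[0.029,-0.007,0],"rot":[0,0,0],"jaw":0.045},{"translation":[0.029,-0.007,0],"rot":[0,0,0],"jaw":0.045}]' 28
python3 -c "
from h import *
s=st()
m=R.from_rotvec(s['ee_rot']).as_matrix()
print(m.T@(np.array([.539,.188,.05])-np.array(s['position'])))
a=snap('side','s6.png');b=snap('top','t6.png')
cv2.imwrite('pics/z6.png',np.clip(np.hstack([cv2.resize(a[90:330,140:400],None,fx=1.5,fy=1.5),cv2.resize(b[90:330,150:410],None,fx=1.5,fy=1.5)])[:,:,::-1]*1.4,0,255).astype(np.uint8))"
```

```text
clock: 11.87
position: [0.5801, -0.1691, 0.1723]
ee_rot: [2.362, 2.066, 0.004]
force: [0.8, -0.5, -0.0]
width: 0.575
clock: 12.87
position: [0.5409, 0.1892, 0.1689]
ee_rot: [-2.364, -2.069, 0.0]
force: [0.5, 1.6, -0.6]
width: 0.576
t 12.87 p [0.5409 0.1892 0.1689] x [ 0.132  0.991 -0.   ] y [ 0.991 -0.132 -0.   ] z [-0. -0. -1.] F [ 0.5  1.6 -0.6] M [-0.09  0.01 -0.01] w 0.576 q [-0.9   0.48  0.68  1.83 -0.36  0.96 -0.2 ]
[-0.00145066 -0.00166348  0.11886603]
```

View pics/z6.png

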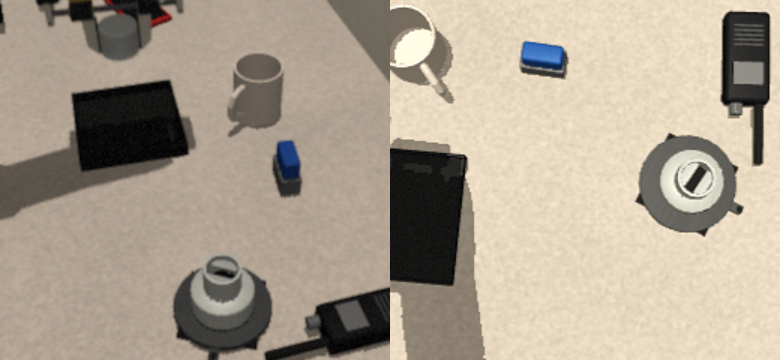

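```bash
python3 -c "
from h import *
c=np.array([atz('side',p,.02) for p in [(189,152),(257,146),(264,190),(194,199)]]);print(c,c.mean(0))
print(atz('top',(188,157),.045))
"
python3 -m creep '[{"translation":[0,0,0.03],"rot":[0,0,0],"jaw":0.045},{"translation":[0,0,0.03],"rot":[0,0,0],"jaw":0.045},{"translation":[0,0,0.03],"rot":[0,0,0],"jaw":0.045},{"translation":[0,0,0.01],"rot":[0,0,0],"jaw":0.045},{"translation":[0,0,0.01],"rot":[0,0,0],"jaw":0.045},{"translation":[0,0,0],"rot":[0,0,0],"jaw":0.045},{"translation":[0,0,0],"rot":[0,0,0],"jaw":0.045}]' 28
python3 -c "
from h import *
s=st()
a=snap('side','s7.png')
cv2.imwrite('pics/z7.png',np.clip(cv2.resize(a[90:240,130:320],None,fx=3.5,fy=3.5)[:,:,::-1]*1.5,0,255).astype(np.uint8))"
```

```text
[[0.46870015 0.27527461 0.02      ]
 [0.62945819 0.24802114 0.02      ]
 [0.6053977  0.09495406 0.02      ]
 [0.45430446 0.11329033 0.02      ]] [0.53946512 0.18288504 0.02      ]
[0.67303204 0.12358798 0.045     ]
clock: 13.55
position: [0.5421, 0.1876, 0.0597]
ee_rot: [2.364, 2.068, 0.001]
force: [0.7, -0.1, -0.9]
width: 0.578
t 13.55 p [0.5421 0.1876 0.0597] x [0.133 0.991 0.   ] y [ 0.991 -0.133  0.001] z [ 0.001  0.    -1.   ] F [ 0.7 -0.1 -0.9] M [-0.09  0.05  0.  ] w 0.578 q [-0.82  0.62  0.57  1.92 -0.49  0.74 -0.1 ]
```

View pics/z7.png

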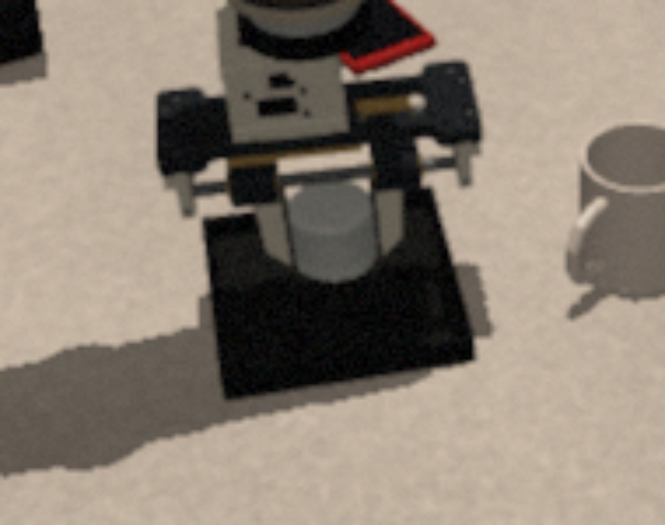

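```bash
python3 -m creep '[{"translation":[-0.002,-0.002,0.01],"rot":[0,0,0],"jaw":0.045},{"translation":[0,0,0.01],"rot":[0,0,0],"jaw":0.045},{"translation":[0,0,0.006],"rot":[0,0,0],"jaw":0.045},{"translation":[0,0,0.003],"rot":[0,0,0],"jaw":0.045},{"translation":[0,0,0.002],"rot":[0,0,0],"jaw":0.045},{"translation":[0,0,0],"rot":[0,0,0],"jaw":0.045},{"translation":[0,0,0],"rot":[0,0,0],"jaw":0.045}]' 28
python3 -c "
from h import *
s=st()"
python3 -m creep '[{"translation":[0,0,0.0015],"rot":[0,0,0],"jaw":0.045},{"translation":[0,0,0.0015],"rot":[0,0,0],"jaw":0.045},{"translation":[0,0,0.0],"rot":[0,0,0],"jaw":0.045}]' 28
python3 -c "
from h import *
s=st()"
```

```text
clock: 14.18
position: [0.5394, 0.186, 0.028]
ee_rot: [2.364, 2.069, 0.0]
force: [0.6, -0.4, -1.8]
width: 0.578
t 14.18 p [0.5394 0.186  0.028 ] x [ 0.133  0.991 -0.   ] y [ 0.991 -0.133  0.   ] z [ 0. -0. -1.] F [ 0.6 -0.4 -1.8] M [-0.11  0.08 -0.02] w 0.578 q [-0.79  0.66  0.54  1.94 -0.52  0.68 -0.07]
clock: 14.43
position: [0.5392, 0.1861, 0.0249]
ee_rot: [-2.364, -2.069, -0.0]
force: [0.1, -0.7, -1.2]
width: 0.577
t 14.43 p [0.5392 0.1861 0.0249] x [0.132 0.991 0.   ] y [ 0.991 -0.132 -0.   ] z [ 0.  0. -1.] F [ 0.1 -0.7 -1.2] M [-0.09  0.09  0.03] w 0.577 q [-0.79  0.67  0.53  1.94 -0.53  0.67 -0.06]
```

```bash
python3 -m creep '[{"translation":[0,0,0.001],"rot":[0,0,0],"jaw":0.045},{"translation":[0,0,0],"rot":[0,0,0],"jaw":0.045}]' 28
python3 -m creep '[{"translation":[0,0,0.0007],"rot":[0,0,0],"jaw":0.045},{"translation":[0,0,0],"rot":[0,0,0],"jaw":0.045}]' 28
python3 -c "
from h import *
s=st()"
```

```text
clock: 14.6
position: [0.5392, 0.186, 0.024]
ee_rot: [-2.364, -2.069, 0.0]
force: [0.0, -0.4, -1.2]
width: 0.576
clock: 14.77
position: [0.5392, 0.186, 0.0233]
ee_rot: [-2.364, -2.069, 0.0]
force: [-0.2, 0.5, -0.7]
width: 0.577
t 14.77 p [0.5392 0.186  0.0233] x [0.133 0.991 0.   ] y [ 0.991 -0.133 -0.   ] z [-0.  0. -1.] F [-0.2  0.5 -0.7] M [-0.12  0.12  0.02] w 0.577 q [-0.79  0.67  0.53  1.94 -0.53  0.67 -0.06]
```

```bash
python3 -m creep '[{"translation":[0,0,0.0005],"rot":[0,0,0],"jaw":0.045},{"translation":[0,0,0],"rot":[0,0,0],"jaw":0.045}]' 28
python3 -m creep '[{"translation":[0,0,0.0005],"rot":[0,0,0],"jaw":0.045},{"translation":[0,0,0],"rot":[0,0,0],"jaw":0.045}]' 28
python3 -c "
from h import *
s=st()"
```

```text
clock: 14.93
position: [0.5392, 0.1861, 0.0228]
ee_rot: [-2.364, -2.069, 0.0]
force: [0.7, 0.4, -1.1]
width: 0.576
clock: 15.1
position: [0.5393, 0.186, 0.0226]
ee_rot: [-2.364, -2.069, -0.0]
force: [-1.4, -0.2, 4.2]
width: 0.577
t 15.1 p [0.5393 0.186  0.0226] x [0.133 0.991 0.   ] y [ 0.991 -0.133 -0.   ] z [ 0.  0. -1.] F [-1.4 -0.2  4.2] M [-0.07  0.29  0.04] w 0.577 q [-0.79  0.67  0.53  1.94 -0.53  0.67 -0.06]
```

It touched down at TCP z 0.0226, with +4 N. Now I'll ease the grip and open.

```bash
python3 -m creep '[{"translation":[0,0,0],"rot":[0,0,0],"jaw":0.045},{"translation":[0,0,0],"rot":[0,0,0],"jaw":0.045}]' 5
python3 -m creep '[{"translation":[0,0,0],"rot":[0,0,0],"jaw":0.056},{"translation":[0,0,0],"rot":[0,0,0],"jaw":0.062},{"translation":[0,0,0],"rot":[0,0,0],"jaw":0.07},{"translation":[0,0,0],"rot":[0,0,0],"jaw":0.074},{"translation":[0,0,0],"rot":[0,0,0],"jaw":0.074},{"translation":[0,0,0],"rot":[0,0,0],"jaw":0.074}]'
python3 -c "
from h import *
s=st()
a=snap('side','s8.png')
cv2.imwrite('pics/z8.png',np.clip(cv2.resize(a[90:240,130:320],None,fx=3.5,fy=3.5)[:,:,::-1]*1.5,0,255).astype(np.uint8))"
```

```text
clock: 15.27
position: [0.5393, 0.186, 0.0226]
ee_rot: [-2.364, -2.069, -0.0]
force: [-1.6, -0.0, 5.0]
width: 0.575
clock: 15.77
position: [0.5393, 0.1861, 0.0223]
ee_rot: [2.364, 2.069, 0.0]
force: [0.7, -0.8, -0.2]
width: 0.804
t 15.77 p [0.5393 0.1861 0.0223] x [ 0.132  0.991 -0.   ] y [ 0.991 -0.132  0.   ] z [ 0. -0. -1.] F [ 0.7 -0.8 -0.2] M [-0.08  0.05 -0.  ] w 0.804 q [-0.79  0.67  0.53  1.94 -0.53  0.67 -0.06]
```

View pics/z8.png

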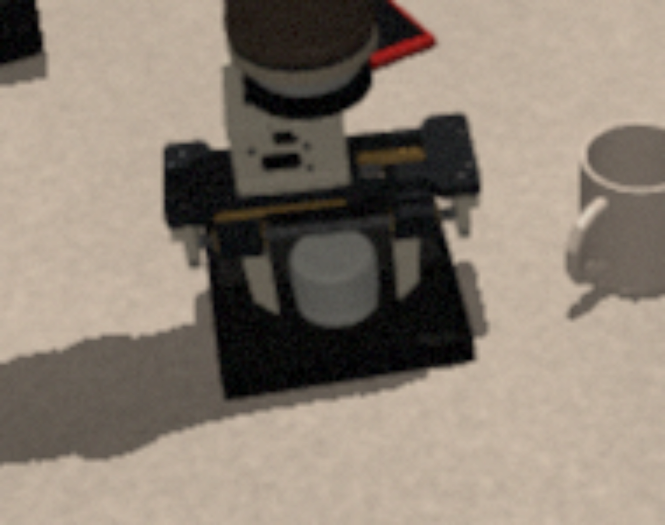

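The cap stands upright at (335,280) with both fingers clear. I'll withdraw straight up and away.

```bash
python3 -m creep '[{"translation":[0,0,-0.005],"rot":[0,0,0],"jaw":0.074},{"translation":[0,0,-0.015],"rot":[0,0,0],"jaw":0.074},{"translation":[0,0,-0.025],"rot":[0,0,0],"jaw":0.074},{"translation":[0,0,-0.03],"rot":[0,0,0],"jaw":0.074},{"translation":[0,0,-0.03],"rot":[0,0,0],"jaw":0.074},{"translation":[0,0,-0.03],"rot":[0,0,0],"jaw":0.074},{"translation":[0,0,-0.03],"rot":[0,0,0],"jaw":0.074},{"translation":[0,0,-0.03],"rot":[0,0,0],"jaw":0.074},{"translation":[0,0,0],"rot":[0,0,0],"jaw":0.074}]'
python3 -m creep '[{"translation":[0.025,-0.02,0],"rot":[0,0,0],"jaw":0.074},{"translation":[0.025,-0.02,0],"rot":[0,0,0],"jaw":0.074},{"translation":[0.025,-0.02,0],"rot":[0,0,0],"jaw":0.074},{"translation":[0.025,-0.02,0],"rot":[0,0,0],"jaw":0.074},{"translation":[0.025,-0.02,0],"rot":[0,0,0],"jaw":0.074},{"translation":[0.025,-0.02,0],"rot":[0,0,0],"jaw":0.074},{"translation":[0.025,-0.02,0],"rot":[0,0,0],"jaw":0.074},{"translation":[0.025,-0.02,0],"rot":[0,0,0],"jaw":0.074},{"translation":[0.025,-0.02,0],"rot":[0,0,0],"jaw":0.074},{"translation":[0.025,-0.02,0],"rot":[0,0,0],"jaw":0.074},{"translation":[0,0,0],"rot":[0,0,0],"jaw":0.074},{"translation":[0,0,0],"rot":[0,0,0],"jaw":0.074}]'
python3 -c "
from h import *
s=st()
a=snap('side','s9.png');b=snap('top','t9.png')
cv2.imwrite('pics/z9.png',np.clip(np.hstack([cv2.resize(a[90:350,140:430],None,fx=1.35,fy=1.35),cv2.resize(b[80:340,80:420],None,fx=1.2,fy=1.35)])[:,:,::-1]*1.4,0,255).astype(np.uint8))
for th in ['cap','eye','canister','mug','radio','stamp']:
  for n in('side','top'):
    r=optics.pinpoint(n,th); print(th,n,[(np.round(x['location'],1).tolist(),round(x['score'],2)) for x in r[:2]])
"
```

```text
clock: 16.57
position: [0.5421, 0.1862, 0.2233]
ee_rot: [2.363, 2.067, 0.013]
force: [0.3, 0.1, 0.4]
width: 0.806
clock: 17.57
position: [0.3723, 0.462, 0.2168]
ee_rot: [-2.36, -2.074, 0.001]
force: [0.4, -1.3, -0.1]
width: 0.808
t 17.57 p [0.3723 0.462  0.2168] x [ 0.128  0.992 -0.   ] y [ 0.992 -0.128 -0.001] z [-0.001 -0.    -1.   ] F [ 0.4 -1.3 -0.1] M [-0.14  0.03  0.01] w 0.808 q [-1.45  0.46  0.67  1.72 -0.32  1.07 -0.8 ]
cap side [([226.8, 172.1], 0.93), ([382.1, 301.0], 0.7)]
cap top [([158.2, 231.4], 0.94)]
eye side [([281.0, 327.3], 0.96)]
eye top [([386.0, 228.9], 0.97)]
canister side [([287.1, 295.4], 0.78), ([330.3, 213.3], 0.51)]
canister top [([347.4, 213.0], 0.56)]
mug side [([313.3, 163.8], 0.81)]
mug top [([169.5, 125.5], 0.79)]
radio side [([383.8, 303.9], 0.64)]
radio top [([386.7, 129.7], 0.76)]
stamp side []
stamp top [([254.3, 136.7], 0.7), ([356.7, 208.0], 0.69)]
```

View pics/z9.png

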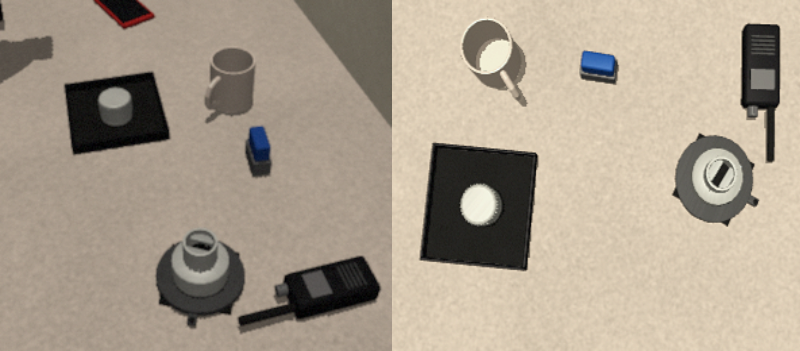

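The cap stands upright in the tray, and the open canister, mug, stamp and radio look unmoved. I'll compare against the first pictures to check this, then hand in.

```bash
python3 -c "
from h import *
def g(f): return cv2.cvtColor(cv2.imread('pics/'+f),cv2.COLOR_BGR2GRAY).astype(float)
A,B,C,D=g('t0.png'),g('t9.png'),g('s0.png'),g('s9.png')
for nm,(x,y,h) in {'eye':(384,229,10),'footL':(322,215,14),'radio':(388,135,30),'stamp':(252,129,20),'mug':(165,125,30)}.items():
  t=A[y-h:y+h,x-h:x+h].astype(np.float32);s=B[y-h-6:y+h+6,x-h-6:x+h+6].astype(np.float32)
  print(nm,cv2.minMaxLoc(cv2.matchTemplate(s,t,cv2.TM_CCOEFF_NORMED))[1::2], np.abs(A-B)[y-h:y+h,x-h:x+h].max())
x,y,h=281,327,8;t=C[y-h:y+h,x-h:x+h].astype(np.float32);s=D[y-h-6:y+h+6,x-h-6:x+h+6].astype(np.float32)
print('eye side',cv2.minMaxLoc(cv2.matchTemplate(s,t,cv2.TM_CCOEFF_NORMED))[1::2])
print(arm.sign_off())
"
```

```text
eye (0.9997211694717407, (6, 6)) 5.0
footL (0.9996443390846252, (6, 6)) 5.0
radio (0.9996474385261536, (6, 6)) 8.0
stamp (0.9996674060821533, (6, 6)) 7.0
mug (0.9997193813323975, (6, 6)) 5.0
eye side (0.9983440637588501, (6, 6))
the job is handed in; nothing more can be done
None
```

The cap is off the canister and standing upright near the middle of the black tray, and the job is handed in at about 18 s on the robot's clock.

- **Break loose:** I gripped the cap at 28–29 N and gave it a short counter-clockwise twist. The torque read about 0.9 N m, then fell to near zero.
- **Finding the slot:** Light pulls of about 9–17 N met firm hold from 0.79 to 1.20 rad. At 1.31 rad the cap came free with little more than its own weight on the gripper.
- **Setting down:** I lowered it until it touched with about 4 N, eased the grip, opened the jaws and backed away.

**Last checks:** Comparing the first and last top pictures showed no pixel shift of the eye, canister foot, radio, stamp or mug. The eye also matched in the side picture. The cap is upright in both views.

**Disagreements:**
- The network's cap-top point was about 4 mm off the outline I fitted, and the two cameras differed by a few mm. I used a compromise position, and the grip closed with no side force.
- The 0.9 N m reading is inside the range where the canister could slip (0.7 to 1.1 N m). It probably includes the gripper's own inertia, and the eye and foot did not move.
- Pull readings fell from 17 to 9 N over the probes, so the cap may have slipped a fraction of a millimetre in the grip. Touchdown came within a millimetre of the expected height.
- In the final pictures the networks missed the stamp in the side view and gave some false second hits elsewhere. I relied on the picture comparison instead.

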